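Loosen the left-hand blade nut of the drying fan

ROBOT

A 7-joint arm with a two-finger parallel gripper is mounted at the origin on the work surface. World frame = base frame: x ahead of the robot, y to its left, z up, the work surface at z = 0. Lengths are in m, angles in rad, forces in N, time in s.
With the tool pointing down it reaches from about 0.4 to 0.9 m from the base axis. Payload 5.5 kg.
Tool frame: the origin (TCP) lies on the centre line of the jaws, within the pads' length; the fingertips stand 14 mm ahead of it and the grasp point (between the pads) lies 5 mm behind it; z points along the fingers, y is the line along which they close (so a half turn about z gives the same grasp; the last joint's range is limited). The gripper opens to 85 mm and grips with 20 to 120 N. Pads are 22 mm wide; open, the fingers measure 114 mm over their backs; the gripper's body (76 mm by 85 mm) begins 54 mm behind the grasp point. The pads swing forward as they close: fully open they stand 13 mm farther back than shut.
Start: joints at [1.56, 0.501, -0.427, 1.55, 0.221, 1.138, -0.21], TCP at [0.176, -0.626, 0.245] pointing down, gripper open.
Joint ranges: [-2.88, 2.88], [-0.31, 2.03], [-1.54, 1.56], [0.2, 2.42], [-1.41, 4.55], [0.19, 2.02], [-2.57, 2.57]. Speed limits (rad/s): [2.57, 2.57, 3.14, 3.14, 3.14, 3.14, 3.14].

INTERFACE

Orientations are given as [roll, pitch, yaw] about the fixed x, y, z axes, in that order (R = Rz(yaw) Ry(pitch) Rx(roll)).
In Python, from station import sense, optics, arm gives the robot as it stands. The module is installed in compiled form; this text tells all that it offers.
- The arm moves only by the shell command python3 -m jog 'ROWS' [OPENING] [FORCE]. ROWS is JSON, a list of rows, each an object of numbers: "x", "y", "z": the shift along the tool's x, y, z in mm; "turn": the turn about the tool's z in rad. A call has exactly 5 rows; each row is the pose to reach, as a shift and turn from the pose commanded when the call began, along the tool's axes at that moment; what a row does not reach only later rows make up. A row lasts 1/8 s, in which the tool goes at most 62.5 mm and 10.7 degrees, less where a joint would pass 70% of its speed; a pose out of reach is approached as far as the arm can. A call with a gripper value outside its range is refused whole. OPENING is the opening, from 0 (shut) to 1 (fully open), set as the call begins (- or left out, the last holds). The fingers move at their own pace and stop on an object; FORCE is the grip in N (left out, the last holds). Time passes only in rows, so rows that repeat a pose let the fingers close, or fill a call up. It gives the time, the measured TCP pose, the force, the opening and the grip force at its end, in the units of the state.
- sense(): the state, without advancing time (a new reading comes with each control period).
- optics.camera(name): name is "scene" or "top" or "wrist"; returns (picture, depth): 420x560x3 uint8, red, green, blue; 420x560 float32, m along the optical axis (not along the pixel's ray), 0 where there is no reading.
- optics.camera_model(name): a dict with "camera_matrix" (3x3 intrinsics, pixels), "D" ([k1, k2, p1, p2, k3] as OpenCV has them; the pictures are not rectified), "cam_to_world" (4x4, takes a point from camera to world coordinates); the wrist camera has in their place "hand_eye" (4x4, takes a point from camera to tool coordinates, whose origin is the TCP and whose axes are the flange's). Camera axes: x right, y down, z forward; pixel columns grow to the right and rows downward; lengths in m; the calibration is good to about 2 mm. A picture is of the moment at which its call begins: read the wrist's pose just before it. camera_model takes no time and is no camera call.
- arm.hand_in(): hands the job in; it is judged then, once.
The state is a dict: "time": time; "qpos": joint angles; "joint_velocities": joint speeds; "joint_torque": joint torques, N m; "position": TCP position; "orientation": TCP orientation; "contact_force": force on the tool from outside, world axes, zero at the start; "torque": the same for the moment, N m; "opening": opening from 0.0 (shut) to 1.0 (fully open); "grasp_force": force on a finger pad.
Only numpy, scipy, OpenCV 4.12 (cv2) and the standard library are available. Lean on these libraries where they do the work, as an engineer would, in place of code of your own. Each camera call takes 0.05 s, during which the arm holds its last target. There are 200 camera calls.

TASK

In the prop workshop the paint-drying fan lies on its back with its guard off, and its blades are to come off for cleaning. Loosen the black winged nut in the middle of the fan blades by a good sixth of a turn (60 degrees or more) and let go of it: it has a left-hand thread, so it loosens clockwise seen from above, and turning it the usual way only tightens it, which you must not do. Leave the similar clamp knob on the plywood sanding stop as it is.

Things in the scene. Friction and masses are not known exactly. Their poses are not given: they have to be found in the camera images.
- blade_nut_grip (a point): Fan's blade nut: metal collar 40 mm across, 8 mm thick, with one upright black wing 50 long, 13 thick, 34 mm tall. Point: on the vertical turning axis, 23 mm above the collar, 11 mm below the wing's top, 168 mm above the table. x along the wing, y across it, z up; turns with the nut. 31 mm below it: hub and five fixed blades (240 mm across). Fan lies on its back, fixed to the table.
- blade_nut (a joint): Turn of the blade nut, rad: grows CLOCKWISE seen from above, which loosens it (left-hand thread). Starts at 0 to 0.1, done up; anticlockwise tightens it, to a dead stop at -0.5; clockwise stop at 2.6. Steady friction about 0.2 N m; stays where it is left, does not rise or come off.
- clamp_knob_grip (a point): Clamp knob of the sanding stop (plywood base 190 by 130 mm, aluminium fence, wooden block; fixed to the table). Same knob, sizes, grip point and axes as the blade nut, but 119 mm above the table and with an ordinary thread. Not to be turned.
- clamp_knob (a joint): Turn of the clamp knob, rad, grows anticlockwise seen from above (ordinary thread, loosening); starts between 0 and 0.1 and must stay there.
Mind the look-alikes: they are no part of the job. Leave any orange look-alike of the part that bears blade_nut_grip alone.

How it is judged:
At the end, for the whole second after the job is handed in: The blade nut stands at more than 1.0 rad clockwise (loosened), at rest and let go; the clamp knob has been left as it was, within about 0.2 rad (value of joint blade_nut above 1 rad and velocity of joint blade_nut between -0.05 and 0.05 rad/s and value of joint clamp_knob between -0.2 and 0.3 rad); the robot touches nothing.
It fails at once if the blade nut is tightened (turned anticlockwise past -0.3 rad) (value of joint blade_nut below -0.3 rad).
It fails at once if the clamp knob is turned by more than about 0.2 rad (value of joint clamp_knob above 0.3 rad or value of joint clamp_knob below -0.2 rad).
It also fails if it takes over 32 s, if anything falls off the work surface, if the arm or the gripper's body presses on something with over 40 N, if the wrist force passes 120 N, or if a joint passes its speed limit or range.

## Working session

There is one attempt and no reset: what is moved stays moved. The work goes in short steps, Python scripts to look and compute and a shell command to move; the robot and the scene stay as the last step left them, time stands still between calls to the robot, and variables do not carry over. Pictures are saved under pics/ and viewed, at most 10 in all, crops included, and the job is handed in when it is done.

```bash
mkdir -p pics
python3 - <<'E'
from station import sense, optics, arm
import cv2, numpy as np
s=sense();print(s)
for n in ("top","scene"):
    p,d=optics.camera(n);cv2.imwrite(f"pics/{n}0.png",p[:,:,::-1]);np.savez(f"{n}0.npz",p=p,d=d);print(optics.camera_model(n))
print(optics.camera_model("wrist"))
E
```

```text
{'time': 0.0, 'qpos': array([ 1.5602073 ,  0.5018202 , -0.42678606,  1.55145436,  0.22081877,
        1.13826106, -0.21028769]), 'joint_velocities': array([ 5.93949499e-04, -4.96296992e-04,  1.37097672e-03,  8.55869752e-05,
        8.08946606e-04,  1.04288823e-03, -1.56032174e-03]), 'joint_torque': array([ 4.02096048e-04, -5.69519734e+01, -5.81586376e+00, -2.80944514e+01,
        1.07560851e-02,  1.18912742e-02, -5.95221604e-05]), 'position': array([ 0.17552143, -0.62517593,  0.24427437]), 'orientation': array([-3.13970894e+00, -4.75373699e-05,  2.73860372e-01]), 'contact_force': array([-0.22941447, -0.33819635,  0.01490419]), 'torque': array([0.01188796, 0.00646369, 0.06615846]), 'grasp_force': 0.0, 'opening': 1.000382746094639}
{'camera_matrix': array([[496.75860952,   0.        , 284.68180721],
       [  0.        , 496.75860952, 220.32972441],
       [  0.        ,   0.        ,   1.        ]]), 'D': array([-0.09539843,  0.        ,  0.        ,  0.        ,  0.        ]), 'cam_to_world': array([[-0.01930631, -0.9971105 ,  0.07347047,  0.43961166],
       [-0.99962956,  0.0178406
[... 573 characters left out ...]
395, -0.59686697,  0.80288611],
       [ 0.        ,  0.        ,  0.        ,  1.        ]])}
{'camera_matrix': array([[377.0442279 ,   0.        , 283.12481979],
       [  0.        , 377.0442279 , 209.4160572 ],
       [  0.        ,   0.        ,   1.        ]]), 'D': array([-0.03877655,  0.        ,  0.        ,  0.        ,  0.        ]), 'hand_eye': array([[ 3.28228795e-04, -9.54565470e-01, -2.98001101e-01,
         7.56738117e-02],
       [ 9.99999829e-01,  4.57400100e-04, -3.63722153e-04,
        -2.20173557e-06],
       [ 4.83502341e-04, -2.98000931e-01,  9.54565457e-01,
        -1.29169667e-01],
       [ 0.00000000e+00,  0.00000000e+00,  0.00000000e+00,
         1.00000000e+00]])}
```

View pics/top0.png

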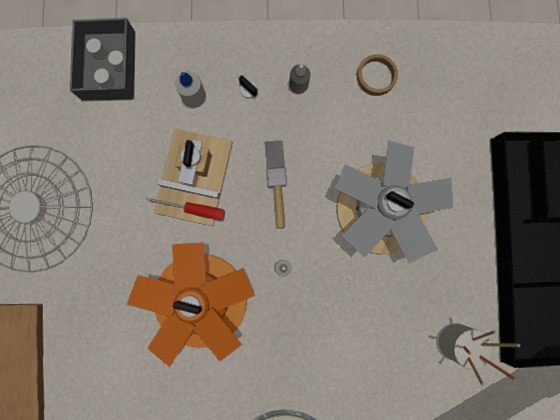

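View pics/scene0.png

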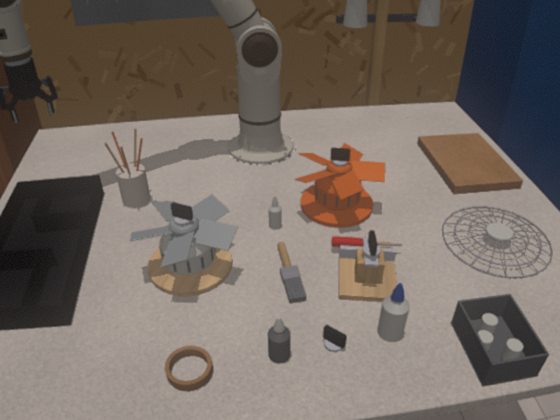

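Candidates in the top view: the grey fan's nut (400,200), the orange fan's nut (187,307), the clamp knob (188,153) and a loose knob (248,86). The orange fan is an excluded look-alike, so I choose the grey fan at (400,200). It also appears at (181,211) in the scene view.

```bash
cat > h.py <<'E'
import numpy as np, cv2
def onplane(uv,m,T,z):
    n=cv2.undistortPoints(np.float64(uv).reshape(-1,1,2),m["camera_matrix"],m["D"]).reshape(-1,2)
    r=np.c_[n,np.ones(len(n))]@T[:3,:3].T
    return T[:3,3]+r*((z-T[2,3])/r[:,2])[:,None]
def topts(d,mask,m,T):
    v,u=np.nonzero(mask&(d>0))
    n=cv2.undistortPoints(np.float64(np.c_[u,v]).reshape(-1,1,2),m["camera_matrix"],m["D"]).reshape(-1,2)
    return np.c_[u,v],(np.c_[n,np.ones(len(n))]*d[v,u][:,None])@T[:3,:3].T+T[:3,3]
E
python3 - <<'E'
from h import *
from station import optics
f=np.load("top0.npz");p,d=f["p"],f["d"];m=optics.camera_model("top");T=m["cam_to_world"]
cv2.imwrite("pics/c.png",cv2.resize(p[165:240,360:440,::-1],None,fx=6,fy=6,interpolation=0))
M=np.zeros(d.shape,bool);M[180:222,375:425]=1;M&=p.max(2)<60
uv,P=topts(d,M,m,T)
k=P[:,2]>0.172;print(M.sum(),k.sum(),np.percentile(P[:,2],[5,50,95]))
Q=P[k,:2];print(Q.mean(0),cv2.minAreaRect(np.float32(Q*1000)),cv2.minAreaRect(np.float32(uv)))
c=Q.mean(0);w,v=np.linalg.eigh(np.cov(Q.T));print(np.degrees(np.arctan2(v[1,1],v[0,1])))
for n,(u,v) in dict(knob=(188,153),orange=(187,307)).items(): print(n,onplane([[u,v]],m,T,.15))
E
```

```text
249 171 [0.15163555 0.17658949 0.18048109]
[ 0.54072818 -0.22051732] ((541.6675415039062, -220.67608642578125), (48.339927673339844, 12.941105842590332), 59.215484619140625) ((395.1571044921875, 199.85621643066406), (18.09316635131836, 35.18855285644531), 86.18592071533203)
61.04250225728501
knob [[0.63899071 0.17444501 0.15      ]]
orange [[0.35016344 0.17793495 0.15      ]]
```

View pics/c.png

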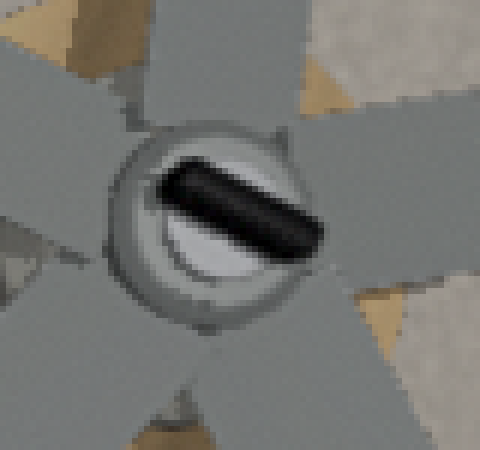

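The crop shows a black wing on a metal collar over a grey hub with grey blades, centred at about (400,201) in the full image. That is the right nut. Next I check the obstacle heights along the way.

Run:
```python
from h import *
from station import optics
f=np.load("top0.npz");d=f["d"];m=optics.camera_model("top")
uv,P=topts(d,d>0,m,m["cam_to_world"])
a,b=np.array([.176,-.626]),np.array([.541,-.22]);u=(b-a)/np.linalg.norm(b-a)
q=P[:,:2]-a;t=q@u;o=abs(q@np.array([-u[1],u[0]]))
for lo in np.arange(0,.6,.1):
    k=(o<.15)&(t>=lo)&(t<lo+.1)
    if k.any(): print(round(lo,1),P[k,2].max())
yaw=.27386;D=b-[.17552,-.62518];c,s=np.cos(yaw),np.sin(yaw);print(D@[c,s],D@[s,-c],yaw-np.radians(60.2))
```

```text
0.0 0.06884407044232033
0.1 0.20487878684985383
0.2 0.20545828208937644
0.3 0.06835528329986995
0.4 0.13411978675720726
0.5 0.18174536438128608
0.4614408392246155 -0.2912366987446509 -0.7768282097005865
```

```bash
python3 -m jog '[{"x":20,"y":-12,"z":-45,"turn":0},{"x":65,"y":-41,"z":-50,"turn":-0.1},{"x":115,"y":-73,"z":-50,"turn":-0.2},{"x":165,"y":-104,"z":-50,"turn":-0.3},{"x":215,"y":-135,"z":-50,"turn":-0.4}]' 0.7 40; python3 -c "
from station import sense;s=sense();print(s['position'],s['orientation'],s['qpos'])"
```

```text
time: 0.72
position: [0.3471, -0.436, 0.2951]
orientation: [-3.141, 0.0, 0.677]
contact_force: [0.7, -0.1, 0.4]
opening: 0.699
grasp_force: 0.0
[ 0.34706406 -0.43601318  0.29509466] [-3.14128770e+00  1.68788597e-04  6.76840546e-01] [ 1.35540222  0.31314434 -0.62076751  1.72483591  0.19627735  1.16660556
 -0.2140296 ]
```

```bash
python3 -m jog '[{"x":58,"y":-10,"z":0,"turn":-0.1},{"x":116,"y":-20,"z":0,"turn":-0.2},{"x":174,"y":-30,"z":0,"turn":-0.3},{"x":232,"y":-39,"z":0,"turn":-0.377},{"x":286,"y":-48,"z":0,"turn":-0.377}]'; python3 -m jog '[{"z":15},{"z":20},{"z":20},{"z":20},{"z":20}]' >/dev/null
cat > w.py <<'E'
from h import *
from station import sense,optics
from scipy.spatial.transform import Rotation as R
s=sense();p,d=optics.camera("wrist");m=optics.camera_model("wrist")
T=np.eye(4);T[:3,:3]=R.from_euler("xyz",s["orientation"]).as_matrix();T[:3,3]=s["position"];W=T@m["hand_eye"]
print(s["time"],s["position"],s["orientation"],s["qpos"])
cv2.imwrite(f"pics/w{s['time']:.2f}.png",p[:,:,::-1]);print(f"pics/w{s['time']:.2f}.png")
uv,P=topts(d,p.max(2)<70,m,W)
k=(np.linalg.norm(P[:,:2]-[.541,-.2205],axis=1)<.045)&(P[:,2]>.173)&(P[:,2]<.186);Q=P[k,:2]
r=cv2.minAreaRect(np.float32(Q*1000));w,v=np.linalg.eigh(np.cov(Q.T))
print(k.sum(),uv[k].mean(0),Q.mean(0),np.median(P[k,2]),r,np.degrees(np.arctan2(v[1,1],v[0,1])))
print("tool frame of rect centre mm",(T[:3,:3].T@(np.r_[np.array(r[0])/1000,.168]-s["position"]))*1000)
E
python3 w.py
```

```text
time: 1.35
position: [0.5407, -0.2201, 0.2951]
orientation: [-3.141, -0.0, 1.052]
contact_force: [1.0, -0.0, -0.7]
opening: 0.697
grasp_force: 0.0
1.35 [ 0.54067781 -0.22008379  0.29505865] [-3.14122293e+00 -3.15245417e-05  1.05178677e+00] [ 0.94048552  0.40381017 -0.7819337   1.65714117  0.30074179  1.20599701
 -0.42889508]
pics/w1.35.png
1236 [290.33737864 207.67961165] [ 0.54471238 -0.22203294] 0.17899691690703912 ((543.8682250976562, -223.28274536132812), (49.21197509765625, 12.290200233459473), 61.04666519165039) 61.075297664174556
tool frame of rect centre mm [ -1.19918396   4.40399332 127.05699096]schema error: expected keys x, y, z, turn
```

```bash
python3 -m jog '[{"x":0,"y":3,"z":30,"turn":-0.01},{"x":0,"y":3,"z":60,"turn":-0.01},{"x":0,"y":3,"z":80,"turn":-0.01},{"x":0,"y":3,"z":80,"turn":-0.01},{"x":0,"y":3,"z":80,"turn":-0.01}]'; python3 w.py; cp pics/w1.9*.png pics/near.png; ls pics
```

```text
time: 2.02
position: [0.543, -0.2234, 0.2163]
orientation: [3.14, -0.0, 1.061]
contact_force: [0.4, -1.3, 0.7]
opening: 0.7
grasp_force: 0.0
2.025 [ 0.54301496 -0.22336862  0.21626161] [ 3.14027317e+00 -3.56880998e-04  1.06068657e+00] [ 0.91008464  0.48741326 -0.74565674  1.73608286  0.37211328  1.06338231
 -0.47139715]
pics/w2.02.png
2382 [285.59235936 251.28211587] [ 0.5449587 -0.2215956] 0.17896560026659095 ((543.875, -223.28207397460938), (49.24028015136719, 12.49927043914795), 61.37498092651367) 61.104094488800065
tool frame of rect centre mm [ 0.47823475  0.64461205 48.2626758 ]
c.png
scene0.png
top0.png
w1.35.png
w2.02.pngcp: cannot stat 'pics/w1.9*.png': No such file or directory
```

```bash
cp $(ls -t pics/w*.png|head -1) pics/near.png
```

```text
(no output)
```

View pics/near.png

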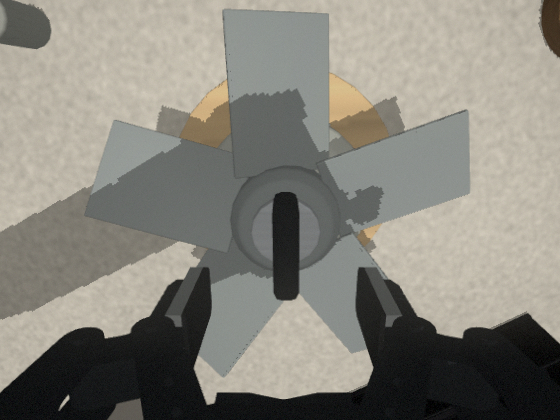

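The wing at (286,247) stands upright, midway between the fingertips (205 and 360), and is aligned with the tool. I lower and close.

```bash
python3 -m jog '[{"x":0,"y":1,"z":20,"turn":0},{"x":0,"y":1,"z":40,"turn":0},{"x":0,"y":1,"z":51,"turn":0},{"x":0,"y":1,"z":51,"turn":0},{"x":0,"y":1,"z":51,"turn":0}]'; python3 -m jog '[{"x":0,"y":0,"z":0,"turn":0},{"x":0,"y":0,"z":0,"turn":0},{"x":0,"y":0,"z":0,"turn":0},{"x":0,"y":0,"z":0,"turn":0},{"x":0,"y":0,"z":0,"turn":0}]' 0 50
```

```text
time: 2.7
position: [0.5437, -0.2235, 0.1645]
orientation: [3.141, -0.0, 1.061]
contact_force: [0.5, -0.5, 0.1]
opening: 0.702
grasp_force: 0.0
time: 3.32
position: [0.544, -0.224, 0.1649]
orientation: [3.14, -0.0, 1.061]
contact_force: [2.0, -1.4, 2.2]
opening: 0.142
grasp_force: 51.8
```

```bash
python3 -m jog '[{"x":0,"y":0,"z":0,"turn":0.1},{"x":0,"y":0,"z":0,"turn":0.2},{"x":0,"y":0,"z":0,"turn":0.3},{"x":0,"y":0,"z":0,"turn":0.4},{"x":0,"y":0,"z":0,"turn":0.5}]'; python3 -c "
from station import sense;s=sense();print(s['torque'],s['qpos'])"
```

```text
time: 3.95
position: [0.5439, -0.224, 0.1649]
orientation: [3.14, -0.001, 0.558]
contact_force: [2.0, -1.0, 2.3]
opening: 0.141
grasp_force: 51.9
[-0.23871046 -0.21034226  0.20801744] [ 0.8013212   0.51739859 -0.5982927   1.77873602  0.3495922   0.95145976
 -0.95467459]
```

```bash
python3 -m jog '[{"x":0,"y":0,"z":0,"turn":0.1},{"x":0,"y":0,"z":0,"turn":0.2},{"x":0,"y":0,"z":0,"turn":0.3},{"x":0,"y":0,"z":0,"turn":0.4},{"x":0,"y":0,"z":0,"turn":0.5}]'; python3 -m jog '[{"x":0,"y":0,"z":0,"turn":0.1},{"x":0,"y":0,"z":0,"turn":0.2},{"x":0,"y":0,"z":0,"turn":0.3},{"x":0,"y":0,"z":0,"turn":0.4},{"x":0,"y":0,"z":0,"turn":0.4}]'; python3 -m jog '[{"x":0,"y":0,"z":0,"turn":0},{"x":0,"y":0,"z":0,"turn":0},{"x":0,"y":0,"z":0,"turn":0},{"x":0,"y":0,"z":0,"turn":0},{"x":0,"y":0,"z":0,"turn":0}]' 0.7
```

```text
time: 4.58
position: [0.5439, -0.2238, 0.1649]
orientation: [3.141, -0.001, 0.058]
contact_force: [1.0, -0.5, 2.3]
opening: 0.144
grasp_force: 51.9
time: 5.2
position: [0.5439, -0.2238, 0.1649]
orientation: [-3.142, -0.001, -0.339]
contact_force: [1.8, -1.6, 4.3]
opening: 0.143
grasp_force: 51.9
time: 5.82
position: [0.5432, -0.2237, 0.1642]
orientation: [-3.142, 0.0, -0.339]
contact_force: [-0.1, -0.1, -0.3]
opening: 0.7
grasp_force: 0.0
```

```bash
python3 -m jog '[{"x":0,"y":0,"z":-15,"turn":0},{"x":0,"y":0,"z":-40,"turn":0},{"x":0,"y":0,"z":-80,"turn":0},{"x":0,"y":0,"z":-110,"turn":0},{"x":0,"y":0,"z":-110,"turn":0}]'; python3 w.py; cp $(ls -t pics/w*.png|head -1) pics/end.png
```

```text
time: 6.45
position: [0.5453, -0.2241, 0.2785]
orientation: [3.141, -0.007, -0.339]
contact_force: [-0.0, -0.5, -0.5]
opening: 0.703
grasp_force: 0.0
6.45 [ 0.5452974  -0.22414607  0.27851118] [ 3.14099071 -0.00694178 -0.33909473] [ 0.68153333  0.35563886 -0.42881448  1.67750472  0.16142359  1.1363728
 -1.70067583]
pics/w6.45.png
1423 [283.46591708 216.25650035] [ 0.54522505 -0.22464143] 0.17898084799149686 ((544.1751708984375, -224.14540100097656), (12.641225814819336, 49.199989318847656), 71.01619720458984) 160.56698545496943
tool frame of rect centre mm [ -1.82566109   0.30614105 110.50137572]
```

View pics/end.png

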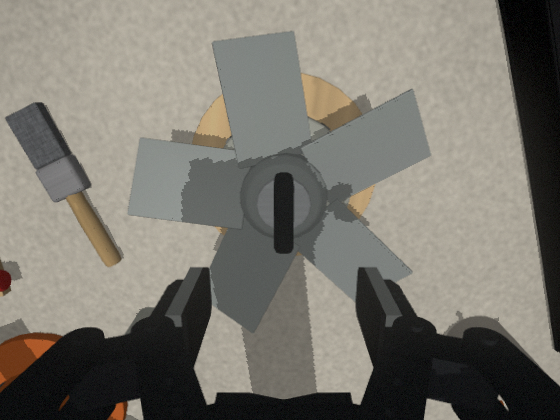

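The wing at (284,213) has turned from 61° to -19.4°, about 80° (1.40 rad) clockwise. The gripper is clear of it. I let the arm settle and hand in.

```bash
python3 -m jog '[{"x":0,"y":0,"z":0,"turn":0},{"x":0,"y":0,"z":0,"turn":0},{"x":0,"y":0,"z":0,"turn":0},{"x":0,"y":0,"z":0,"turn":0},{"x":0,"y":0,"z":0,"turn":0}]' && python3 -c "
from station import arm;print(arm.hand_in())"
```

```text
time: 7.12
position: [0.5432, -0.2237, 0.2741]
orientation: [-3.142, 0.0, -0.339]
contact_force: [-0.2, 0.9, -0.1]
opening: 0.702
grasp_force: 0.0
the job is handed in; nothing more can be done
None
```

I loosened the grey fan's blade nut about 1.4 rad (80°) clockwise and let it go; the clamp knob and the orange fan were never approached, and the job was handed in at about 7 s (no verdict came back).

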